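# Open the bench tap to its stop and ease it back

## Robot

A 6-joint arm with a two-finger parallel gripper is mounted at the origin on a cart in front of the work surface, level with it; the furniture and walls round the work are solid. World frame = base frame: x ahead of the robot, y to its left, z up, the work surface at z = 0. Lengths are in m, angles in rad, forces in N, time in s.
With the tool pointing down it reaches from about 0.225 to 0.875 m from the base axis. Payload 3.4 kg.
Tool frame: the origin (TCP) lies midway between the tips of the shut fingers; the grasp point (between the pads) lies 19 mm behind it; z points along the fingers, y is the line along which they close (so a half turn about z gives the same grasp; the last joint's range is limited). The gripper opens to 85 mm and grips with 20 to 120 N. Pads are 22 mm wide; open, the fingers measure 114 mm over their backs; the gripper's body (76 mm by 85 mm) begins 54 mm behind the grasp point. The pads swing forward as they close: fully open they stand 13 mm farther back than shut.
Start: joints at [-0.797, 0.276, 1.505, -0, 1.361, -0.121], TCP at [0.449, -0.36, 0.204] pointing down, gripper open.
Joint ranges: [-2.89, 2.89], [-0.75, 2.08], [0.22, 2.7], [-1.18, 4.32], [0.11, 2.71], [-2.7, 2.7]. Speed limits (rad/s): [2.57, 2.57, 3.14, 3.14, 3.14, 3.14].

## Interface

Orientations are given as a unit quaternion [w, x, y, z].
In Python, from rig import * gives the robot as it stands.
- The arm moves only by the tool apply_moves, never from a script. Its argument "steps" is one flat list of numbers, 4 for each row, row after row: the shift along the world's x, y, z in cm, then the turn about the world's z in degrees. A call has 1 to 8 rows; each row is the pose to reach, as a shift and turn from the pose commanded when the call began; what a row does not reach only later rows make up. A row lasts 1/12 s, in which the tool goes at most 41.7 mm and 7.16 degrees, less where a joint would pass 70% of its speed; a pose out of reach is approached as far as the arm can. A call with a gripper value outside its range is refused whole. "jaw" is the closure in counts, from 0 (fully open) to 255 (shut), set as the call begins (left out, the last holds). The fingers move at their own pace and stop on an object; "newtons" is the grip in N (left out, the last holds). Time passes only in rows, so rows that repeat a pose let the fingers close. It gives the time, the measured TCP pose, the force, the opening and the grip force at its end, in the units of the state.
- get_state(): the state, without advancing time (a new reading comes with each control period).
- get_image(name): name is "scene" or "top" or "wrist"; returns the picture (400x640x3 uint8, red, green, blue); there is no depth.
- calibration(name): a dict with "fx", "fy", "cx", "cy" (pixels), "xyz" and "rotation" of the camera in the world. Camera axes: x right, y up, looking along -z (the intrinsics and any distortion apply to the point x, -y, -z); pixel columns grow to the right and rows downward; lengths in m; the calibration is good to about 2 mm. The wrist camera is an equidistant fisheye: a pixel r from the principal point sees the ray r / f radians off the axis. A picture is of the moment at which its call begins: read the wrist's pose just before it. calibration takes no time and is no camera call; for the wrist camera it gives the pose at the moment of the call.
- sign_off(): hands the job in; it is judged then, once.
The state is a dict: "clock": time; "qpos": joint angles; "qd": joint speeds; "effort": joint torques, N m; "position": TCP position; "ee_rot": TCP orientation; "contact_force": force on the tool from outside, world axes, zero at the start; "moment": the same for the moment, N m; "width": finger opening in m; "gripper_force": force on a finger pad.
Only numpy, scipy, OpenCV 4.12 (cv2) and the standard library are available. Lean on these libraries where they do the work, as an engineer would, in place of code of your own. Each camera call takes 0.05 s, during which the arm holds its last target. There are 200 camera calls.

## Task

Open the small bench tap fully: turn its handwheel anticlockwise, seen from above, letting your hand rise with the spindle, until it is firmly up against its stop, without straining the stop or pushing or pulling on the spindle. Then ease the wheel back by a quarter of a turn, so that the tap cannot jam open, and let go. Leave the pots and the slide mailer where they are.

Things in the scene. Friction and masses are not known exactly. Their poses are not given: they have to be found in the camera images.
- wheel_centre (a point): Centre of the tap's level black three-spoked handwheel, half-way up its rim: 60 mm across, rim 9 mm thick; pinch it across its diameter from above. z up along the spindle, x along a spoke. Wheel and spindle turn as one: anticlockwise from above lifts both by 20 mm per turn (3.18 mm/rad), clockwise lowers them; they stay where left. Turning takes about 0.1 N m until the stop.
- spindle_end (a point): Top end of the steel spindle, in the middle of the wheel, 12.5 mm above the wheel's centre; it turns and rises with the spindle. x is along the wheel's x while the spring hub is unloaded.
- gland_top (a point): Top face of the steel gland nut (22 mm across) from which the spindle rises, on its axis, fixed, 95 mm above the worktop; z up. Shut, the spindle's end stands 33.5 to 35.5 mm above it; at the stop, 14 mm higher, so somewhere from 47.5 to 49.5 mm: each tap's spindle is set a little higher or lower, so the stop must be felt. The tap starts open by 0.6 to 1.6 rad.
- tap: The tap's fixed body of grey metal: a weighted foot 68 mm in diameter that does not move, origin at the centre of its underside on the worktop; x points along the hose nozzle, which ends 56 mm from the axis, 48 mm above the worktop.
- handwheel (a joint): Twist of the wheel on its stiff spring hub relative to the spindle, rad: 0 unloaded, positive when driven anticlockwise. The spring is 4 N m per rad: plain turning shows about 0.025; firmly on the stop is 0.3 N m (0.075) or more; over 0.7 N m (0.175) either way strains the tap.
- hub_float (a joint): Shift of the wheel along the spindle on its spring hub, m, 0 unloaded, positive up. The spring is 3 N per mm; a push or pull of more than 10 N (3.3 mm) strains the spindle.
- pot_front: Bystander: screw-lid specimen pot, 49 mm wide, 65 mm high, nearer the robot than the tap. Origin at its underside.
- pot_back: Bystander: the same kind of pot, farther from the robot than the tap. Origin at its underside.
- slide_mailer: Bystander: flat plastic slide mailer, 30x82x15 mm, before the laptop. Origin at its underside.

How it is judged:
On the way:
1. the spindle is fully out and the wheel is turned firmly (0.3 N m or more) against the stop (z of spindle_end in the frame of gland_top above 0.047 m and value of joint handwheel above 0.075 rad), for 0.1 s.
At the end, for the whole second after the job is handed in: The spindle stands about a quarter turn back from the stop (its end 41.1 to 45.9 mm above the gland nut; a quarter turn give or take 0.4 rad always lies within), the hub spring is unloaded, and the tap has been let go (z of spindle_end in the frame of gland_top between 0.0411 and 0.0459 m and value of joint handwheel between -0.06 and 0.06 rad); the robot touches nothing.
It fails at once if the wheel is forced with more than 0.7 N m (value of joint handwheel above 0.175 rad or value of joint handwheel below -0.175 rad).
It fails at once if the spindle is pushed or pulled along its axis with more than 10 N (value of joint hub_float above 0.0033 m or value of joint hub_float below -0.0033 m).
It fails at once if a bystander is moved by more than 20 mm (distance of any of pot_front, pot_back, slide_mailer from where it was at the start of the episode above 0.02 m).
It also fails if it takes over 69 s, if anything falls off the work surface, if the arm or the gripper's body presses on something with over 40 N, if the wrist force passes 120 N, or if a joint passes its speed limit or range.

## Working session

There is one attempt and no reset: what is moved stays moved. The work goes in short steps, Python scripts to look and compute and a tool call to move; the robot and the scene stay as the last step left them, time stands still between calls to the robot, and variables do not carry over. Pictures are saved under pics/ and viewed, at most 10 in all, crops included, and the job is handed in when it is done.

Besides the shell and the picture viewer there is one more tool, called after ">>>" as name(argument=value, ...), one argument or row to a line, values as JSON. apply_moves: Moves the arm, as the interface text tells. Its arguments: {"type":"object","properties":{"steps":{"type":"array","items":{"type":"number"}},"jaw":{"type":"number"},"newtons":{"type":"number"}},"required":["steps"]}

```bash
mkdir -p pics; ls; python3 - <<'E'
from rig import *
import cv2,numpy as np
s=get_state();print(s)
for n in("scene","top"):
    c=calibration(n);print(n,c)
    cv2.imwrite(f"pics/{n}0.png",cv2.cvtColor(get_image(n),cv2.COLOR_RGB2BGR))
E
```

```text
pics
{'clock': 0.0, 'qpos': array([-7.97002671e-01,  2.76601155e-01,  1.50613930e+00,  4.07246957e-06,
        1.36070952e+00, -1.21008078e-01]), 'qd': array([ 0.00084838,  0.00174108, -0.00117968, -0.0015155 , -0.00085847,
       -0.00149915]), 'effort': array([-7.44464542e-04, -4.16776657e+01, -2.45802873e+01, -3.42620224e-04,
        1.12489759e-02, -6.64615371e-06]), 'position': array([ 0.44813186, -0.35934744,  0.2031338 ]), 'ee_rot': array([-8.80269999e-04,  9.01574389e-01,  4.32623114e-01, -2.95868823e-04]), 'contact_force': array([ 0.46234143, -0.17280441,  0.30117837]), 'moment': array([-0.01521662, -0.00890606, -0.01099662]), 'gripper_force': 0.0, 'width': 0.08548710603690786}
scene {'fx': 399.76795139447734, 'fy': 399.76795139447734, 'cx': 323.0909520737279, 'cy': 206.73022343630294, 'xyz': array([ 0.06166772, -0.78064371,  0.71069306]), 'rotation': array([ 0.86433139,  0.37032126, -0.12660252, -0.31585632])}
top {'fx': 430.5600298700814, 'fy': 430.5600298700814, 'cx': 325.84985705465385, 'cy': 199.45727534542658, 'xyz': array([ 0.41137659, -0.30028456,  0.95298629]), 'rotation': array([ 0.71199438,  0.01139849, -0.0168018 , -0.70189157])}
```

View pics/scene0.png

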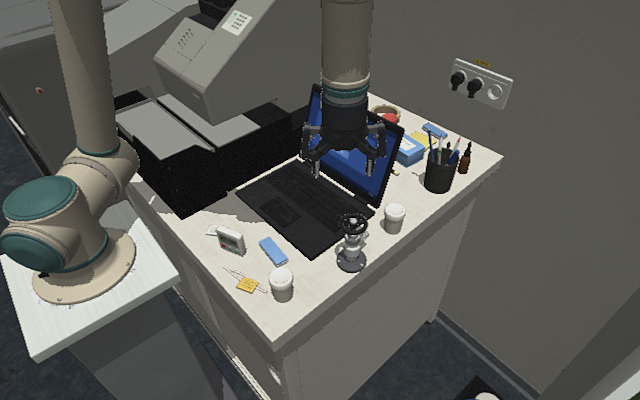

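View pics/top0.png

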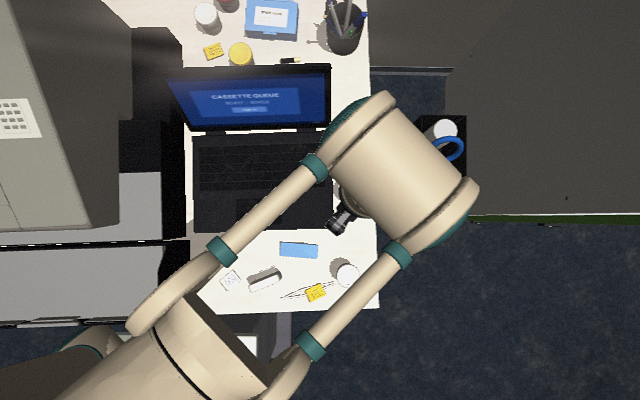

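The scene view shows the tap, with its wheel near (352,224) and foot near (351,260). One pot is near (281,284), the other near (394,218), and the blue mailer near (273,251). In the top view the arm hides the tap. Next I'll take a close crop and a wrist picture.

```bash
cat > h.py <<'E'
from rig import *
import cv2,numpy as np
from scipy.spatial.transform import Rotation as R
def rot(c): q=c["rotation"]; return R.from_quat([q[1],q[2],q[3],q[0]])
def ray(c,u,v,fish=False):
    x=(u-c["cx"])/c["fx"];y=(v-c["cy"])/c["fy"]
    if fish:
        r=np.hypot(x,y);k=np.sin(r)/max(r,1e-9);d=np.array([x*k,-y*k,-np.cos(r)])
    else: d=np.array([x,-y,-1.])
    return rot(c).apply(d)
def onz(c,u,v,z,fish=False):
    d=ray(c,u,v,fish);return c["xyz"]+d*(z-c["xyz"][2])/d[2]
def proj(c,p,fish=False):
    q=rot(c).inv().apply(np.array(p)-c["xyz"]);a=np.array([q[0],-q[1],-q[2]])
    if fish:
        rr=np.hypot(a[0],a[1]);t=np.arctan2(rr,a[2]);x,y=a[:2]/max(rr,1e-9)*t
    else: x,y=a[:2]/a[2]
    return np.array([c["cx"]+c["fx"]*x,c["cy"]+c["fy"]*y])
def save(im,n): cv2.imwrite(f"pics/{n}.png",cv2.cvtColor(im,cv2.COLOR_RGB2BGR))
E
python3 - <<'E'
from h import *
c=calibration("scene");im=cv2.cvtColor(cv2.imread("pics/scene0.png"),cv2.COLOR_BGR2RGB)
crop=cv2.resize(im[195:305,260:420],None,fx=4,fy=4,interpolation=cv2.INTER_CUBIC)
w=calibration("wrist");print(w);wi=get_image("wrist")
save(crop,"crop0");save(wi,"wrist0")
p=onz(c,352,224,.12);print(p,onz(c,351,261,0),onz(c,281,284,.03),onz(c,394,218,.03),proj(w,p,True))
E
```

```text
{'fx': 309.70691628693146, 'fy': 309.70691628693146, 'cx': 324.06147926757137, 'cy': 197.4851184527643, 'xyz': array([ 0.4946284 , -0.30082797,  0.37305327]), 'rotation': array([ 0.93327252, -0.13817369,  0.04875159, -0.32792334])}
[ 0.4594574  -0.38092768  0.12      ] [ 0.46077853 -0.3823892   0.        ] [ 0.2946098  -0.35005697  0.03      ] [ 0.60909316 -0.3704394   0.03      ] [350.42629445 206.18688404]
```

View pics/crop0.png

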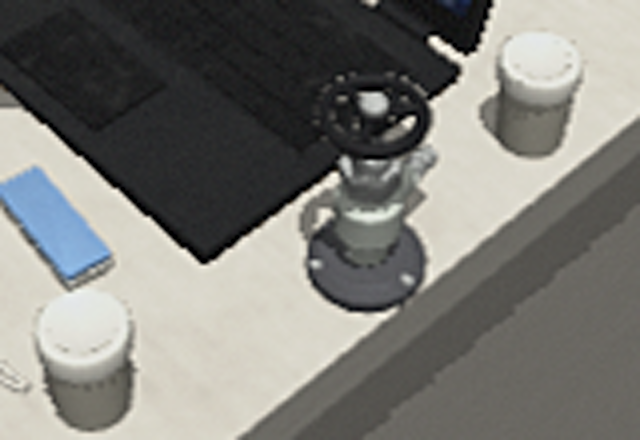

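View pics/wrist0.png

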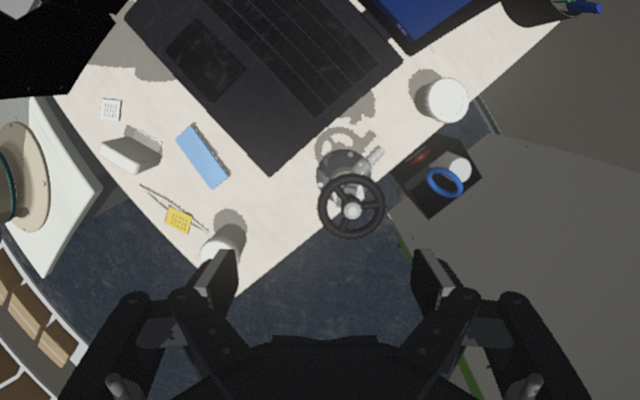

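The crop shows the wheel centre at scene pixel (353,223.5), the foot at about (351.5,260.5), and clear space between the tap and both pots. In the wrist picture the wheel rim spans about x 318–385 and y 173–239, so its centre is (351.5,206). Now I'll triangulate.

```bash
python3 - <<'E'
from h import *
c=calibration("scene");w=calibration("wrist")
d1=ray(c,353,223.7);d2=ray(w,351.5,206,True)
A=np.c_[d1,-d2];t=np.linalg.lstsq(A,w["xyz"]-c["xyz"],rcond=None)[0]
print(c["xyz"]+d1*t[0],w["xyz"]+d2*t[1])
print(onz(c,353,223.7,.12),onz(w,351.5,206,.12,True))
E
```

```text
[ 0.46120433 -0.38200192  0.12054709] [ 0.46040702 -0.38135015  0.12044757]
[ 0.46157472 -0.38163236  0.12      ] [ 0.46034636 -0.3814927   0.12      ]
```

>>> apply_moves(
  steps=[0,0,0,-7,0,0,0,-14,0,0,0,-21,0,0,0,-28,0,0,0,-35,0,0,0,-42,0,0,0,-49,0,0,0,-56],
  jaw=0,
  newtons=40,
)

```text
clock: 0.82
position: [0.4484, -0.3596, 0.2036]
ee_rot: [-0.0, 0.999, -0.044, -0.0]
contact_force: [-0.1, -0.5, 0.2]
width: 0.0854
gripper_force: 0.0
```

```bash
python3 -c "
from h import *
s=get_state();print(s['qpos'],s['position'],s['ee_rot'],s['contact_force'],s['moment'],s['clock'])"
```

```text
[-7.96942027e-01  2.76270844e-01  1.50541484e+00 -7.67571674e-05
  1.36078804e+00  8.62481243e-01] [ 0.44836765 -0.35958358  0.20361095] [-2.73737652e-04  9.99018576e-01 -4.42909564e-02 -3.47199360e-04] [-0.05242166 -0.49962651  0.21385254] [-0.02651339 -0.04780091 -0.04180102] 0.8167
```

>>> apply_moves(
  steps=[0.3,-0.5,0,-7,0.6,-1,0,-14,0.9,-1.5,0,-21,1.2,-2,0,-28,1.24,-2.2,0,-35,1.24,-2.2,0,-42,1.24,-2.2,0,-49,1.24,-2.2,0,-56],
)

```text
clock: 1.48
position: [0.4608, -0.3817, 0.2035]
ee_rot: [-0.0, 0.861, -0.508, -0.001]
contact_force: [-0.7, 0.4, -0.1]
width: 0.0854
gripper_force: 0.0
```

>>> apply_moves(
  steps=[0,0,0,-7,0,0,0,-14,0,0,0,-21,0,0,0,-28,0,0,-1,-28,0,0,-2.5,-28,0,0,-3.5,-28,0,0,-3.5,-28],
)

```text
clock: 2.15
position: [0.4594, -0.3802, 0.1657]
ee_rot: [-0.0, 0.716, -0.699, -0.003]
contact_force: [-0.2, -0.1, -0.1]
width: 0.0853
gripper_force: 0.0
```

```bash
python3 - <<'E'
from h import *
s=get_state();print(s['qpos'],s['position'],s['ee_rot'],s['contact_force'],s['moment'],s['clock'])
w=calibration("wrist");im=get_image("wrist");save(im,"wrist1")
print(proj(w,[.4608,-.3816,.1205],True),proj(w,[.4608,-.3816,.133],True), proj(w,s['position'],True))
E
```

```text
[-8.07950191e-01  3.34336955e-01  1.51572991e+00 -5.41937120e-05
  1.29786622e+00  2.30953653e+00] [ 0.45940932 -0.38020507  0.16570216] [-8.36282544e-05  7.15579511e-01 -6.98524096e-01 -3.16921483e-03] [-0.19887754 -0.14383347 -0.12134941] [-0.02576815  0.03870189 -0.02108574] 2.15
[322.26297375 205.58932608] [322.22799352 211.3263779 ] [324.40265375 231.99411674]
```

View pics/wrist1.png

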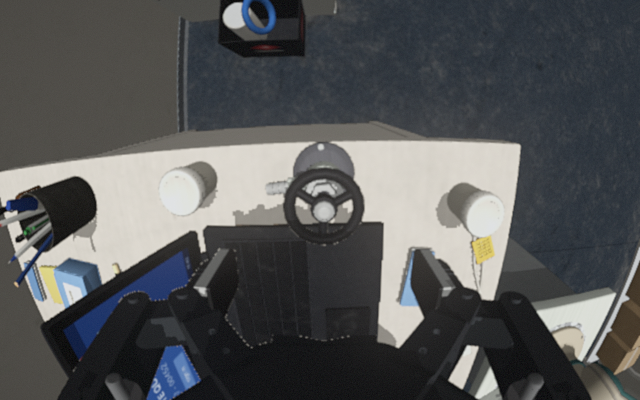

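The wrist view shows the wheel centred at about (324.5,206) and the spindle end at (323.5,212). Both are within about 1 mm of prediction, and the fingers straddle the wheel. Next I descend.

>>> apply_moves(
  steps=[0,0,-1.2,0,0,0,-2.4,0,0,0,-3.6,0,0,0,-4.8,0,0,0,-6,0,0,0,-7,0,0,0,-7,0,0,0,-7,0],
)

```text
clock: 2.87
position: [0.4609, -0.3818, 0.0989]
ee_rot: [0.0, 0.715, -0.699, -0.0]
contact_force: [-0.4, 0.6, 0.5]
width: 0.0851
gripper_force: 0.0
```

```bash
python3 - <<'E'
from h import *
s=get_state();print(s['qpos'],s['position'],s['ee_rot'],s['contact_force'],s['moment'],s['clock'])
w=calibration("wrist");im=get_image("wrist");save(im,"wrist2")
print(proj(w,[.4605,-.3818,.1205],True),proj(w,[.4605,-.3818,.133],True), proj(w,s['position'],True))
E
```

```text
[-8.07903965e-01  3.85245574e-01  1.61335306e+00 -9.02760855e-05
  1.14368517e+00  2.31114288e+00] [ 0.46091863 -0.38176128  0.09888757] [ 2.93824447e-05  7.15045869e-01 -6.99077452e-01 -3.46762889e-04] [-0.38366578  0.64008552  0.52027259] [ 0.04865468 -0.02168447 -0.03810301] 2.8667
[325.25065653 247.93376154] [325.33300863 259.01579118] [324.42600013 232.00654975]
```

View pics/wrist2.png

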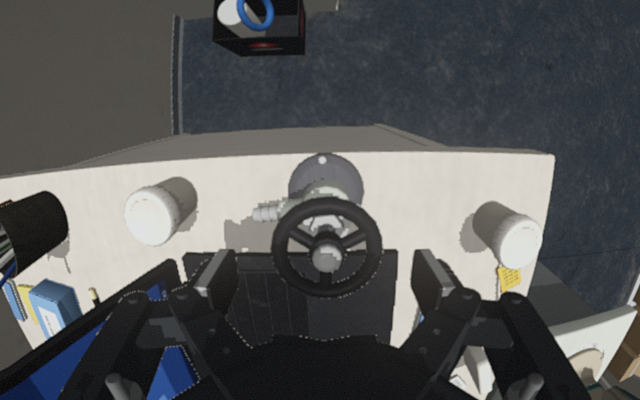

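The wheel is centred at about (327.5,247), roughly 1 mm towards −x of the finger midline, and the pads are level with the rim. I'll correct that and close.

>>> apply_moves(
  steps=[-0.1,0,-0.2,0,-0.1,0,-0.2,0,-0.1,0,-0.2,0,-0.1,0,-0.2,0,-0.1,0,-0.2,0,-0.1,0,-0.2,0,-0.1,0,-0.2,0,-0.1,0,-0.2,0],
  jaw=255,
  newtons=30,
)

```text
clock: 3.58
position: [0.4598, -0.3821, 0.0976]
ee_rot: [0.0, 0.715, -0.699, 0.0]
contact_force: [-1.8, -0.3, 5.0]
width: 0.0155
gripper_force: 30.1
```

```bash
cat > st.py <<'E'
from h import *
s=get_state();q=s['ee_rot']
print('t',s['clock'],'pos',s['position'].round(4),'yaw',round(np.degrees(2*np.arctan2(q[2],q[1])),2),'F',s['contact_force'].round(2),'M',s['moment'].round(3),'w',round(s['width'],4),'g',s['gripper_force'],'q6',s['qpos'][5],'e6',s['effort'][5])
E
python3 st.py
```

```text
t 3.5833 pos [ 0.4598 -0.3821  0.0976] yaw -88.72 F [-1.77 -0.28  5.  ] M [0.001 0.299 0.022] w 0.0155 g 30.078512441832572 q6 2.3103488958890193 e6 -0.002410073284409009
```

The width is 15.5 mm, so the pads missed the rim. I'll look before doing anything else.

```bash
python3 - <<'E'
from h import *
w=get_image("wrist");s=get_image("scene")
a=cv2.resize(w[150:350,200:450],(500,400),interpolation=cv2.INTER_CUBIC)
b=cv2.resize(s[180:280,300:400],(300,300),interpolation=cv2.INTER_CUBIC)
o=np.zeros((400,800,3),np.uint8);o[:,:500]=a;o[:300,500:]=b;save(o,"m3")
E
python3 st.py
```

```text
t 3.6833 pos [ 0.4598 -0.382   0.0974] yaw -88.73 F [-2.61 -0.73  3.99] M [-0.051  0.428 -0.021] w 0.0156 g 30.225728878285736 q6 2.310400985464205 e6 -0.002476726658642292
```

View pics/m3.png

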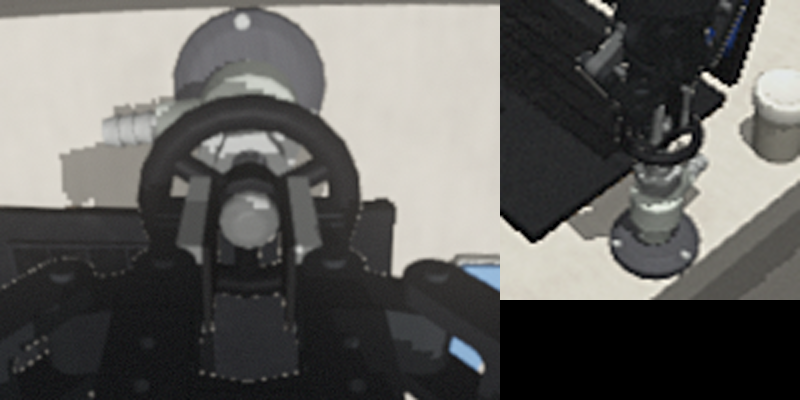

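The pads rode over the rim and closed on the hub, inside the wheel from above, so the grasp was too high. I'll work out the real height of the open fingertips from the wrist camera geometry.

```bash
python3 - <<'E'
from h import *
w=calibration("wrist");s=get_state();q=s['ee_rot'];T=R.from_quat([q[1],q[2],q[3],q[0]])
o=T.inv().apply(w["xyz"]-s["position"]);print("cam in tool",o)
for u,v in((237,252),(413,252),(205,295),(443,295)):
    d=T.inv().apply(ray(w,u,v,True));h=.0427*np.sign(d[1]);print((u,v),o+d*(h-o[1])/d[1])
# current pads: crop px/2+(200,150)
for u,v in((195,180),(308,180),(195,260),(308,255)):
    d=T.inv().apply(ray(w,200+u/2,150+v/2,True));h=.0155/2*np.sign(d[1])
    print((u,v),o+d*(h-o[1])/d[1], 'tool x=0 plane:',o+d*(-o[0])/d[0])
E
```

```text
cam in tool [ 7.26762192e-02 -7.74039630e-05 -1.69840158e-01]
(237, 252) [ 0.00510541 -0.0427     -0.03804593]
(413, 252) [ 0.00608112  0.0427     -0.03992613]
(205, 295) [ 0.01000156 -0.0427     -0.08279639]
(443, 295) [ 0.00955477  0.0427     -0.08208484]
(195, 180) [ 0.03558576 -0.00775    -0.08907025] tool x=0 plane: [ 0.         -0.01511133 -0.01157704]
(308, 180) [ 0.03866299  0.00775    -0.0957726 ] tool x=0 plane: [ 0.          0.01664744 -0.0115797 ]
(195, 260) [ 0.02501796 -0.00775    -0.0938169 ] tool x=0 plane: [ 0.         -0.01177769 -0.05390889]
(308, 255) [ 0.02961907  0.00775    -0.0999168 ] tool x=0 plane: [ 0.          0.01313448 -0.05181645]
```

>>> apply_moves(
  steps=[0,0,0,0,0,0,0,0,0,0,0.2,0,0,0,0.5,0,0,0,1,0,0,0,1,0,0,0,1,0,0,0,1,0],
  jaw=0,
)

```text
clock: 4.35
position: [0.46, -0.3817, 0.107]
ee_rot: [-0.0, 0.715, -0.699, -0.0]
contact_force: [-0.0, -0.2, -0.1]
width: 0.0853
gripper_force: 0.0
```

```bash
python3 st.py; python3 - <<'E'
from h import *
w=get_image("wrist");s=get_image("scene")
a=cv2.resize(w[150:350,200:450],(500,400),interpolation=cv2.INTER_CUBIC)
b=cv2.resize(s[180:280,300:400],(300,300),interpolation=cv2.INTER_CUBIC)
o=np.zeros((400,800,3),np.uint8);o[:,:500]=a;o[:300,500:]=b;save(o,"m4")
E
```

```text
t 4.35 pos [ 0.46   -0.3817  0.107 ] yaw -88.73 F [-0.04 -0.18 -0.1 ] M [0.046 0.009 0.033] w 0.0853 g 0.0 q6 2.3104026929411967 e6 1.9923590457437967e-05
```

View pics/m4.png

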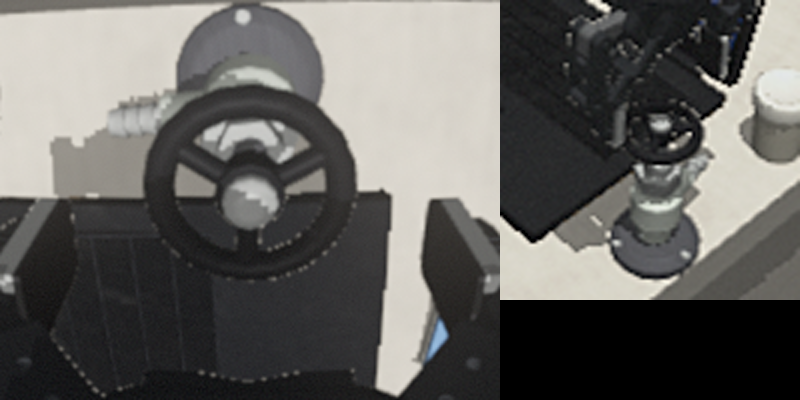

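Nothing is disturbed, and the fingers are open above the wheel rim again. The left fingertip appears in the scene view near (340,228). I'll get its true height by projecting points of that finger into the scene camera.

```bash
python3 - <<'E'
from h import *
c=calibration("scene")
for x in(.417,.411,.405):
  print(x,[(z,proj(c,[x,-.3817-.0,z]).round(1).tolist()) for z in(.11,.12,.13,.14,.15)])
  print(x,[(z,proj(c,[x,-.3817-.011,z]).round(1).tolist()) for z in(.11,.12,.13,.14,.15)])
im=get_image("scene");save(cv2.resize(im[180:250,310:390],(800,700)[:2] and (640,560),interpolation=cv2.INTER_CUBIC),"s5")
E
```

```text
0.417 [(0.11, [336.5, 237.7]), (0.12, [336.5, 234.3]), (0.13, [336.6, 230.9]), (0.14, [336.6, 227.4]), (0.15, [336.7, 223.9])]
0.417 [(0.11, [340.1, 240.8]), (0.12, [340.2, 237.5]), (0.13, [340.3, 234.0]), (0.14, [340.4, 230.6]), (0.15, [340.4, 227.0])]
0.411 [(0.11, [334.2, 239.1]), (0.12, [334.3, 235.8]), (0.13, [334.3, 232.4]), (0.14, [334.3, 228.9]), (0.15, [334.3, 225.3])]
0.411 [(0.11, [337.9, 242.3]), (0.12, [337.9, 238.9]), (0.13, [338.0, 235.5]), (0.14, [338.0, 232.1]), (0.15, [338.1, 228.5])]
0.405 [(0.11, [332.0, 240.6]), (0.12, [332.0, 237.2]), (0.13, [332.0, 233.8]), (0.14, [332.0, 230.4]), (0.15, [332.0, 226.8])]
0.405 [(0.11, [335.6, 243.8]), (0.12, [335.6, 240.4]), (0.13, [335.7, 237.0]), (0.14, [335.7, 233.6]), (0.15, [335.7, 230.0])]
```

View pics/s5.png

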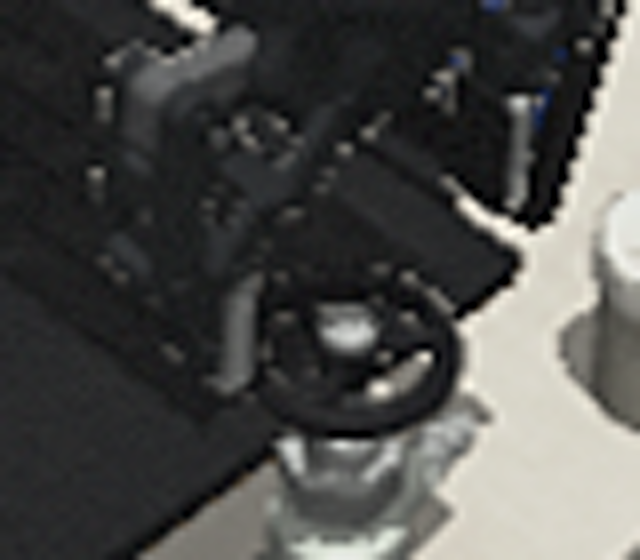

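The left fingertip ends at about scene (339.4,228.8), which puts it at z≈0.145 with the TCP at 0.107. The wrist view agrees: open tips sit about 38 mm behind the TCP, so I must go about 19 mm lower than last time.

>>> apply_moves(
  steps=[0,0,-0.7,0,0,0,-1.4,0,0,0,-2.1,0,0,0,-2.9,0,0,0,-2.9,0,0,0,-2.9,0,0,0,-2.9,0],
  jaw=0,
)

```text
clock: 5.08
position: [0.46, -0.3819, 0.0779]
ee_rot: [0.0, 0.715, -0.699, -0.0]
contact_force: [-0.5, 0.8, 0.1]
width: 0.0853
gripper_force: 0.0
```

>>> apply_moves(
  steps=[0,0,0,0,0,0,0,0,0,0,0,0,0,0,0,0],
  jaw=255,
  newtons=30,
)

```text
clock: 5.42
position: [0.4598, -0.3821, 0.0786]
ee_rot: [0.0, 0.715, -0.699, 0.0]
contact_force: [-1.5, -0.0, 1.7]
width: 0.058
gripper_force: 31.6
```

```bash
python3 st.py
```

```text
t 5.4167 pos [ 0.4598 -0.3821  0.0786] yaw -88.72 F [-1.49 -0.02  1.73] M [0.006 0.213 0.026] w 0.058 g 31.551202833652496 q6 2.3103562688002617 e6 0.002780197173706256
```

The width is now 58 mm, so the rim is gripped. I'll start turning, rising 0.0056 cm per degree.

>>> apply_moves(
  steps=[0,0,0.02,4,0,0,0.045,8,0,0,0.065,12,0,0,0.09,16,0,0,0.11,20,0,0,0.11,20],
)

```text
clock: 5.92
position: [0.4598, -0.382, 0.0796]
ee_rot: [0.0, 0.826, -0.564, 0.0]
contact_force: [-1.1, -0.1, 1.6]
width: 0.0581
gripper_force: 31.6
```

```bash
python3 st.py
```

```text
t 5.9167 pos [ 0.4598 -0.382   0.0796] yaw -68.68 F [-1.12 -0.1   1.57] M [ 0.032  0.218 -0.099] w 0.0581 g 31.58829689025879 q6 1.960470105193128 e6 -0.5789309553802013
```

>>> apply_moves(
  steps=[0,0,0.033,6,0,0,0.067,12,0,0,0.1,18,0,0,0.133,24,0,0,0.167,30,0,0,0.2,36,0,0,0.233,42,0,0,0.233,42],
)

```text
clock: 6.58
position: [0.4599, -0.3819, 0.0818]
ee_rot: [0.0, 0.973, -0.231, 0.0]
contact_force: [-1.0, -1.0, 1.6]
width: 0.0578
gripper_force: 31.6
```

```bash
python3 st.py
```

```text
t 6.5833 pos [ 0.4599 -0.3819  0.0818] yaw -26.74 F [-1.02 -1.    1.62] M [ 0.023  0.212 -0.053] w 0.0578 g 31.619947850704193 q6 1.2284803298447113 e6 -0.8132071048021317
```

>>> apply_moves(
  steps=[0,0,0.033,6,0,0,0.067,12,0,0,0.1,18,0,0,0.133,24,0,0,0.167,30,0,0,0.2,36,0,0,0.233,42,0,0,0.233,42],
)

```text
clock: 7.25
position: [0.4598, -0.3819, 0.0841]
ee_rot: [0.0, 0.991, 0.132, -0.0]
contact_force: [-1.8, 0.5, 2.8]
width: 0.0576
gripper_force: 31.6
```

```bash
python3 st.py
```

```text
t 7.25 pos [ 0.4598 -0.3819  0.0841] yaw 15.15 F [-1.83  0.46  2.8 ] M [ 0.021  0.298 -0.066] w 0.0576 g 31.643570065498352 q6 0.497286277790204 e6 -0.8129643090069294
```

>>> apply_moves(
  steps=[0,0,0.033,6,0,0,0.067,12,0,0,0.1,18,0,0,0.133,24,0,0,0.167,30,0,0,0.2,36,0,0,0.2,36],
)

```text
clock: 7.83
position: [0.4598, -0.3818, 0.086]
ee_rot: [0.0, 0.902, 0.431, -0.0]
contact_force: [-2.0, 0.1, 3.1]
width: 0.0578
gripper_force: 31.7
```

```bash
python3 st.py
```

```text
t 7.8333 pos [ 0.4598 -0.3818  0.086 ] yaw 51.08 F [-2.04  0.09  3.13] M [ 0.006  0.364 -0.088] w 0.0578 g 31.66598305106163 q6 -0.1297793787850199 e6 -0.8128163404762745
```

140° has been turned. The tool is pushing down by about 3 N, so I'll lift slightly more and turn in small increments from here.

>>> apply_moves(
  steps=[0,0,0.04,3,0,0,0.08,6,0,0,0.11,9,0,0,0.14,12,0,0,0.14,12],
)

```text
clock: 8.25
position: [0.4597, -0.3818, 0.0871]
ee_rot: [-0.0, 0.853, 0.522, -0.0]
contact_force: [-1.4, -1.5, 0.9]
width: 0.0576
gripper_force: 31.7
```

```bash
python3 st.py
```

```text
t 8.25 pos [ 0.4597 -0.3818  0.0871] yaw 62.98 F [-1.36 -1.53  0.92] M [-0.036  0.338 -0.096] w 0.0576 g 31.66169375181198 q6 -0.3375171704736391 e6 -0.45741272158920765
```

>>> apply_moves(
  steps=[0,0,0.016,3,0,0,0.033,6,0,0,0.05,9,0,0,0.05,9],
)

```text
clock: 8.58
position: [0.4597, -0.3818, 0.0876]
ee_rot: [-0.0, 0.809, 0.588, -0.0]
contact_force: [-2.3, 0.1, 1.8]
width: 0.0578
gripper_force: 31.7
```

```bash
python3 st.py
```

```text
t 8.5833 pos [ 0.4597 -0.3818  0.0876] yaw 72.01 F [-2.34  0.11  1.8 ] M [-0.063  0.331 -0.138] w 0.0578 g 31.652095913887024 q6 -0.4952169577519641 e6 -0.45830036513507366
```

>>> apply_moves(
  steps=[0,0,0.014,2.5,0,0,0.028,5,0,0,0.028,5],
)

```text
clock: 8.83
position: [0.4597, -0.3818, 0.0879]
ee_rot: [-0.0, 0.782, 0.623, -0.0]
contact_force: [-2.3, -0.7, 2.0]
width: 0.0575
gripper_force: 31.7
```

```bash
python3 st.py
```

```text
t 8.8333 pos [ 0.4597 -0.3818  0.0879] yaw 77.03 F [-2.26 -0.72  1.96] M [-0.039  0.431 -0.069] w 0.0575 g 31.658079028129578 q6 -0.5827660960661438 e6 -0.3986703045666218
```

>>> apply_moves(
  steps=[0,0,0.014,2.5,0,0,0.028,5,0,0,0.028,5],
)

```text
clock: 9.08
position: [0.4597, -0.3818, 0.0881]
ee_rot: [-0.0, 0.754, 0.656, -0.0]
contact_force: [-2.5, -1.1, 1.7]
width: 0.0576
gripper_force: 31.7
```

```bash
python3 st.py
```

```text
t 9.0833 pos [ 0.4597 -0.3818  0.0881] yaw 82.06 F [-2.45 -1.06  1.67] M [-0.058  0.445 -0.091] w 0.0576 g 31.666894555091858 q6 -0.6705866833980229 e6 -0.3989907167851925
```

>>> apply_moves(
  steps=[0,0,0.014,2.5,0,0,0.028,5,0,0,0.028,5],
)

```text
clock: 9.33
position: [0.4597, -0.3818, 0.0884]
ee_rot: [-0.0, 0.725, 0.689, -0.0]
contact_force: [-2.2, -0.5, 1.3]
width: 0.0577
gripper_force: 31.7
```

```bash
python3 st.py
```

```text
t 9.3333 pos [ 0.4597 -0.3818  0.0884] yaw 87.06 F [-2.22 -0.52  1.26] M [-0.056  0.467 -0.243] w 0.0577 g 31.726004630327225 q6 -0.7579006372404328 e6 -0.5325569584965706
```

>>> apply_moves(
  steps=[0,0,0.014,2.5,0,0,0.028,5,0,0,0.028,5],
)

```text
clock: 9.58
position: [0.4597, -0.3818, 0.0886]
ee_rot: [-0.0, 0.694, 0.72, -0.0]
contact_force: [-3.1, -1.3, 0.6]
width: 0.0577
gripper_force: 31.8
```

```bash
python3 st.py
```

```text
t 9.5833 pos [ 0.4597 -0.3818  0.0886] yaw 92.03 F [-3.09 -1.3   0.58] M [-0.141  0.488 -0.5  ] w 0.0577 g 31.834256798028946 q6 -0.8449134260098784 e6 -0.799764096736908
```

The stop is felt: the moment went from 0.24 to 0.50 N m, which is within 0.3–0.7. I'll hold it briefly.

>>> apply_moves(
  steps=[0,0,0,0,0,0,0,0,0,0,0,0],
)

```text
clock: 9.83
position: [0.4597, -0.3818, 0.0887]
ee_rot: [-0.0, 0.694, 0.72, -0.0]
contact_force: [-2.1, -1.3, 0.8]
width: 0.0577
gripper_force: 31.9
```

```bash
python3 st.py
```

```text
t 9.8333 pos [ 0.4597 -0.3818  0.0887] yaw 92.15 F [-2.09 -1.34  0.77] M [-0.131  0.57  -0.51 ] w 0.0577 g 31.85365319252014 q6 -0.8468363208682401 e6 -0.4839642159640789
```

>>> apply_moves(
  steps=[0,0,0,-4,0,0,0,-8,0,0,-0.03,-14,0,0,-0.06,-20,0,0,-0.095,-26,0,0,-0.13,-32,0,0,-0.16,-38,0,0,-0.16,-38],
)

```text
clock: 10.5
position: [0.4598, -0.3818, 0.0871]
ee_rot: [-0.0, 0.89, 0.456, -0.0]
contact_force: [-3.8, -0.4, 0.6]
width: 0.0575
gripper_force: 31.9
```

```bash
python3 st.py
```

```text
t 10.5 pos [ 0.4598 -0.3818  0.0871] yaw 54.2 F [-3.83 -0.4   0.58] M [-0.132  0.527  0.021] w 0.0575 g 31.92647874355316 q6 -0.18385818762709943 e6 0.7932226359844208
```

>>> apply_moves(
  steps=[0,0,-0.04,-7,0,0,-0.08,-14,0,0,-0.115,-21,0,0,-0.155,-28,0,0,-0.195,-35,0,0,-0.235,-42,0,0,-0.27,-49,0,0,-0.27,-49],
)

```text
clock: 11.17
position: [0.4599, -0.3819, 0.0844]
ee_rot: [0.0, 0.999, 0.046, -0.0]
contact_force: [-2.1, -1.4, 0.6]
width: 0.0579
gripper_force: 31.9
```

```bash
python3 st.py
```

```text
t 11.1667 pos [ 0.4599 -0.3819  0.0844] yaw 5.31 F [-2.08 -1.36  0.58] M [-0.187  0.454  0.031] w 0.0579 g 31.944040060043335 q6 0.6692315350162042 e6 0.909994225949049
```

>>> apply_moves(
  steps=[0,0,-0.03,-6,0,0,-0.06,-12,0,0,-0.06,-12,0,0,-0.06,-11,0,0,-0.06,-11],
)

```text
clock: 11.58
position: [0.4599, -0.3819, 0.0839]
ee_rot: [0.0, 0.999, -0.047, -0.0]
contact_force: [-2.2, -1.0, 0.6]
width: 0.0578
gripper_force: 31.9
```

```bash
python3 st.py
```

```text
t 11.5833 pos [ 0.4599 -0.3819  0.0839] yaw -5.44 F [-2.24 -0.96  0.56] M [-0.194  0.426 -0.017] w 0.0578 g 31.94268375635147 q6 0.8567818092296313 e6 -0.13140484225004911
```

Now I release, with a hold first, and rise clear.

>>> apply_moves(
  steps=[0,0,0,0,0,0,0,0,0,0,0,0,0,0,0,0,0,0,0,0],
  jaw=0,
)

```text
clock: 12.0
position: [0.4603, -0.3817, 0.0839]
ee_rot: [0.0, 0.999, -0.05, 0.0]
contact_force: [0.3, -0.4, 0.6]
width: 0.0859
gripper_force: 0.0
```

```bash
python3 st.py
```

```text
t 12.0 pos [ 0.4603 -0.3817  0.0839] yaw -5.7 F [ 0.27 -0.41  0.55] M [0.03  0.    0.002] w 0.0859 g 0.0 q6 0.8613042669539743 e6 -0.004333689721534029
```

>>> apply_moves(
  steps=[0,0,1,0,0,0,2.5,0,0,0,4.5,0,0,0,6.5,0,0,0,8,0,0,0,8,0,0,0,8,0,0,0,8,0],
)

```text
clock: 12.67
position: [0.4596, -0.3813, 0.1633]
ee_rot: [-0.0, 0.999, -0.05, -0.0]
contact_force: [0.1, -0.3, -0.5]
width: 0.0854
gripper_force: 0.0
```

```bash
python3 st.py; python3 - <<'E'
from h import *
w=get_image("wrist");s=get_image("scene")
c=calibration("scene")
for z in(.130,.136,.1385,.141,.144):print(z,proj(c,[.4598,-.3819,z]).round(1))
o=np.zeros((400,800,3),np.uint8);o[:,:500]=cv2.resize(w[100:300,200:450],(500,400));o[:300,500:]=cv2.resize(s[180:280,300:400],(300,300));save(o,"m6")
E
```

```text
t 12.6667 pos [ 0.4596 -0.3813  0.1633] yaw -5.73 F [ 0.07 -0.28 -0.47] M [ 0.039  0.025 -0.019] w 0.0854 g 0.0 q6 0.8616626211247929 e6 -0.0008019837696338072
0.13 [352.6 220.8]
0.136 [352.7 218.7]
0.1385 [352.8 217.8]
0.141 [352.8 216.9]
0.144 [352.9 215.9]
```

View pics/m6.png

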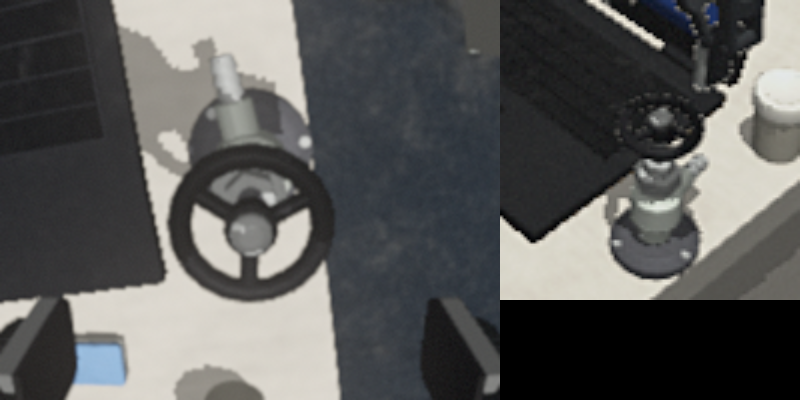

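The spokes sit in the same position relative to the tool as before gripping, so there was no slip. The wheel is free and stands about a quarter turn below the felt stop, and the pots and mailer are where they were.

```bash
python3 -c "
from rig import *
print(sign_off())"
```

```text
the job is handed in; nothing more can be done
None
```

The tap was opened to its stop (about 0.5 N m felt), eased back about a quarter turn and let go, with the pots and mailer left where they were; the first grip missed the rim and closed lightly on the hub (about 5 N), and the job is handed in but no verdict came back.

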